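Pump up the bench air reservoir

TASK

On the small white bench air pump, push the vent lever over to its closed side (leaning towards the reservoir cylinder at the pump's rear) before any pumping. Then press the plunger knob all the way down and let it spring all the way up, again and again, until the indicator pin on the pump's deck has risen fully out of its collar, and finish clear of the pump with the plunger up and the vent still closed. Work only by pushing with the fingertips: do not touch the pin itself, and do not pick up or push away the glassware and other things standing around.

Things in the scene. Friction and masses are not known exactly. Their poses are not given: they have to be found in the camera images.
- pump: White bench air pump, fixed; housing 150 (x) x 260 (y) x 80 mm high; aluminium reservoir cylinder (68 mm diameter, 220 mm long along y, top at 76 mm) on its rear (+x) side. Origin: centre of the housing's underside, on the bench; +x from front to rear, +y towards the pin, z up. Yaw up to 0.4 rad. In a row on the deck at x = 0: pin at y = +85 mm, plunger at y = 0, vent lever at y = -85 mm.
- plunger_top (a point): Centre of the flat top of the black mushroom knob of the plunger: knob 40 mm diameter (flat top about 32 mm), 22 mm tall, on a 16 mm steel stem; top 145 mm above the bench when up, 120 mm when fully down. Moves with the plunger.
- plunger (a joint): Stroke in m, straight down: 0 = up, 0.025 = fully down (hard stop). Spring 6 N at the top, 10 N at the bottom, the pin's drive adds 4 N, damping 3 N at 75 mm/s; springs up by itself in 0.3 s. The pin rises only on downstrokes: 7 mm per full one (the first often more), so 3 to 5 are needed; a stroke that stops short raises it less. Let it come all the way up each time. Extra strokes do nothing.
- pin_tip (a point): Centre of the flat top end of the indicator pin, a plain steel rod 10 mm in diameter that rises straight up out of a brass collar (30 mm diameter, its top 94 mm above the bench). Tip about 96 mm above the bench when the pin is in, 138 mm when fully out.
- pin (a joint): Height of the indicator pin in m: 0 = in (nearly flush with its collar), 0.042 = fully out; it starts between 0 and 0.012. It stays where the pump has lifted it.
- pin_rod: The same steel indicator pin as a solid (it must not be touched); origin on its axis, 96 mm below its tip.
- vent_tip (a point): Centre of the 26 mm black ball on the vent lever: a 10 mm steel rod, 60 mm from pivot to ball centre, on a grey block (70 x 50 mm, 25 mm tall). Pivot 102 mm above the bench at pump x = 0, y = -85 mm, turning about the pump's y axis. Ball centre 155 mm above the bench at both ends of its swing (162 mm midway), at pump x = -29 mm when open, +29 mm when closed.
- vent (a joint): Angle of the vent lever in rad: 0 = fully open (leans to the pump's front, -x), 1.0 = fully closed at its stop (leans to the rear, +x); starts at 0 to 0.2. A push of about 1 to 2 N on the ball moves it; it stays where it is left.
- reagent_bottle: Bystander: clear bottle with blue cap, 68 mm diameter, 150 mm tall, behind the pump; origin centre of underside.
- vial: Bystander: small clear vial with blue cap, 34 mm diameter, 65 mm tall, in front of the pump's vent end; origin centre of underside.
- amber_jar: Bystander: amber jar with black cap, 64 mm diameter, 105 mm tall, beside the pump's vent end (-y); origin centre of underside.
- beaker: Bystander: open clear beaker, 66 mm diameter, 85 mm tall, beside the pump's pin end (+y); origin centre of underside.
- cork_ring: Bystander: cork flask ring, 80 mm outside diameter, 25 mm tall, in front of the pump's pin end; origin centre of underside.
- spatula: Bystander: broad-bladed steel spatula, 180 mm long, lying flat beside the pump, beyond the amber jar; origin at its underside.
- powder_bottle: Bystander: tall white plastic bottle, 84 mm diameter, 190 mm tall, to the left, towards the white stirrer plate; origin centre of underside.

How it is judged:
By the outcome, as a careful person would: the job done as asked, in the order asked, and still so for the second after the job is handed in, with the robot touching nothing.
It also fails if it takes over 42 s, if anything falls off the work surface, if the arm or the gripper's body presses on something with over 40 N, if the wrist force passes 120 N, or if a joint passes its speed limit or range.

ROBOT

A 6-joint arm with a two-finger parallel gripper is mounted at the origin on the work surface. World frame = base frame: x ahead of the robot, y to its left, z up, the work surface at z = 0. Lengths are in m, angles in rad, forces in N, time in s.
With the tool pointing down it reaches from about 0.35 to 0.775 m from the base axis. Payload 7.3 kg.
Tool frame: the origin (TCP) lies midway between the tips of the shut fingers; the grasp point (between the pads) lies 19 mm behind it; z points along the fingers, y is the line along which they close (so a half turn about z gives the same grasp; the last joint's range is limited). The gripper opens to 92 mm and grips with 3 to 60 N. Pads are 19 mm wide; open, the fingers measure 130 mm over their backs; the gripper's body (75 mm by 190 mm) begins 47 mm behind the grasp point.
Start: joints at [1.004, 0.342, 1.524, -0, 1.275, -0.146], TCP at [0.214, 0.479, 0.227] pointing down, gripper open.
Joint ranges: [-2.53, 2.53], [-0.77, 2.02], [0.04, 2.7], [-1, 4.14], [0.28, 2.66], [-3.11, 3.11]. Speed limits (rad/s): [2.57, 2.57, 3.14, 3.14, 3.14, 3.14].

INTERFACE

Orientations are given as a rotation vector (axis times angle).
In Python, from workcell import env, grab_frame, camera_info gives the robot as it stands.
- The arm moves only by the tool step_arm, never from a script. Its argument "increments" is a list of rows, each a list of 6 numbers: the shift along the tool's x, y, z in mm, then the turn, a rotation vector about the tool's x, y, z in degrees. In form: [[dx, dy, dz, wx, wy, wz], ...]. A call has 1 to 20 rows; each row shifts and turns the commanded pose from where the row before left it, along the tool's axes as they then stand; what a row does not reach is not made up. A row lasts 1/10 s, in which the tool goes at most 50 mm and 8.59 degrees, less where a joint would pass 70% of its speed; a pose out of reach is approached as far as the arm can. A call with a gripper value outside its range is refused whole. "jaw" is the gripper command: -1 is shut, 1 is fully open, values between are in proportion, set as the call begins (left out, the last holds). The fingers move at their own pace and stop on an object; "squeeze" is the grip in N (left out, the last holds). Time passes only in rows, so rows that do not move let the fingers close. It gives the time, the measured TCP pose, the force, the opening and the grip force at its end, in the units of the state.
- env.state(): the state, without advancing time (a new reading comes with each control period).
- grab_frame(name): name is "scene" or "top" or "wrist"; returns (picture, depth): 384x512x3 uint8, red, green, blue; 384x512 float32, m along the optical axis (not along the pixel's ray), 0 where there is no reading.
- camera_info(name): a dict with "fx", "fy", "cx", "cy" (pixels), "rvec" (rotation vector, rad) and "tvec" (3), from world to camera coordinates, as OpenCV has them. Camera axes: x right, y down, z forward; pixel columns grow to the right and rows downward; lengths in m; the calibration is good to about 2 mm. A picture is of the moment at which its call begins: read the wrist's pose just before it. camera_info takes no time and is no camera call; for the wrist camera it gives the pose at the moment of the call.
- env.finish_job(): hands the job in; it is judged then, once.
The state is a dict: "time": time; "qpos": joint angles; "qvel": joint speeds; "joint_efforts": joint torques, N m; "tool_pos": TCP position; "orientation": TCP orientation; "ft_force": force on the tool from outside, world axes, zero at the start; "wrist_torque": the same for the moment, N m; "grip_width": finger opening in m; "gripper_force": force on a finger pad.
Only numpy, scipy, OpenCV 4.12 (cv2) and the standard library are available. Lean on these libraries where they do the work, as an engineer would, in place of code of your own. Each camera call takes 0.05 s, during which the arm holds its last target. There are 200 camera calls.

## Working session

There is one attempt and no reset: what is moved stays moved. The work goes in short steps, Python scripts to look and compute and a tool call to move; the robot and the scene stay as the last step left them, time stands still between calls to the robot, and variables do not carry over. Pictures are saved under pics/ and viewed, at most 10 in all, crops included, and the job is handed in when it is done.

Besides the shell and the picture viewer there is one more tool, called as name(argument=value, ...) on one line, values as JSON. step_arm: Moves the arm, as the interface text tells. Its arguments: {"type":"object","properties":{"increments":{"type":"array","items":{"type":"array","items":{"type":"number"}}},"jaw":{"type":"number"},"squeeze":{"type":"number"}},"required":["increments"]}

```bash
mkdir -p pics; cat > h.py <<'E'
import numpy as np, cv2
from workcell import env, grab_frame, camera_info
def cloud(n):
    ci=camera_info(n); im,d=grab_frame(n)
    R=cv2.Rodrigues(np.array(ci["rvec"],float))[0]; t=np.array(ci["tvec"],float).ravel()
    v,u=np.mgrid[:384,:512]
    P=np.stack([(u-ci["cx"])/ci["fx"]*d,(v-ci["cy"])/ci["fy"]*d,d],-1)
    W=(P-t)@R
    W[d==0]=np.nan
    return im,d,W
def tool(v):  # world shift (m) -> tool axes mm
    R=cv2.Rodrigues(np.array(env.state()["orientation"],float))[0]
    return R.T@np.array(v)*1000
E
python3 - <<'E'
from h import *
s=env.state();print(s["time"],s["tool_pos"],s["orientation"],s["grip_width"])
for n in("top","scene"):
    im,d,W=cloud(n); cv2.imwrite(f"pics/{n}0.png",im[...,::-1]); np.savez(f"{n}0.npz",im=im,W=W)
    print(n,camera_info(n)["fx"],np.isnan(W[...,0]).mean())
E
```

```text
0.0 [0.21423211 0.47887712 0.22606728] [-6.55956395e-01 -3.07184118e+00  2.16775076e-03] 0.09176549184713521
top 441.04229537693476 0.004069010416666667
scene 467.2423441319567 0.0042572021484375
```

View pics/top0.png

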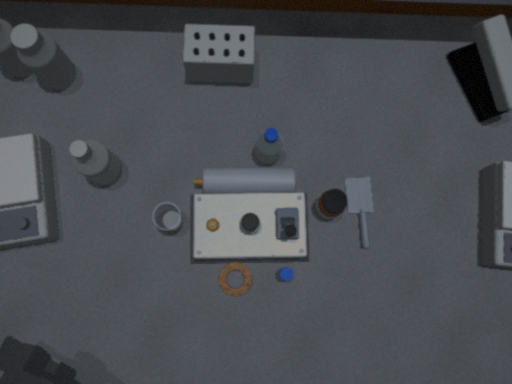

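View pics/scene0.png

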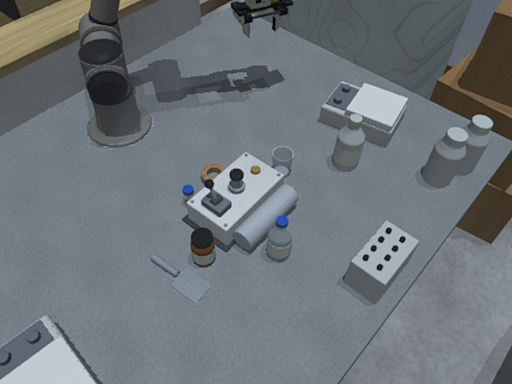

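The top view shows the pump deck around (250,226), with the pin collar at (212,225), knob at (250,222) and vent ball at (290,231). The ball leans to the front (open). Next I'll get positions from depth.

```bash
python3 - <<'E'
from h import *
f=np.load("top0.npz");im,W=f["im"].astype(int),f["W"]
z=W[...,2]
roi=np.zeros(z.shape,bool);roi[185:270,185:315]=1
deck=roi&(abs(z-.08)<.006)&(im.min(-1)>130)
p=W[deck]; print("deck z",np.median(p[:,2]))
r=cv2.minAreaRect(p[:,:2].astype(np.float32)*1000); print(r)
print(cv2.boxPoints(r))
def blob(u,v,r,lo,hi):
    m=np.zeros(z.shape,bool);m[v-r:v+r+1,u-r:u+r+1]=1;m&=(z>lo)&(z<hi)
    return W[m].mean(0),m.sum(),W[m][:,2].max()
print("knob",blob(250,222,14,.13,.16))
print("ball",blob(290,231,12,.135,.18))
print("collar",blob(212,225,9,.087,.12))
for n,u,v in(("reag",270,135),("amber",333,201),("vial",286,274),("beaker",168,217)):
    print(n,blob(u,v,8,.03,.2))
E
```

```text
deck z 0.0807028617268214
((529.7158813476562, 14.878524780273438), (143.90423583984375, 252.33766174316406), 2.4523069858551025)
[[ 452.43115   137.85313 ]
 [ 463.22815  -114.253426]
 [ 607.0006   -108.096085]
 [ 596.2036    144.01047 ]]
knob (array([0.52891285, 0.01628984, 0.14498389]), np.int64(266), np.float64(0.15152571997176592))
ball (array([ 0.50982287, -0.06844641,  0.16663354]), np.int64(114), np.float64(0.17278564285547884))
collar (array([0.52589633, 0.10076823, 0.09375754]), np.int64(128), np.float64(0.10359414039806313))
reag (array([ 0.72387043, -0.0249291 ,  0.13808893]), np.int64(252), np.float64(0.15457012030765727))
amber (array([ 0.58488017, -0.17258687,  0.10543467]), np.int64(285), np.float64(0.11078277952027793))
vial (array([ 0.41967476, -0.06904496,  0.06171691]), np.int64(174), np.float64(0.07057697654999694))
beaker (array([0.55292702, 0.21818374, 0.04507445]), np.int64(39), np.float64(0.0869908201613263))
```

step_arm(increments=[[0,0,0,0,0,-6.6],[0,0,0,0,0,-6.6],[0,0,0,0,0,-6.6],[0,0,0,0,0,-6.6],[-17.5,-43,0,0,0,0],[-17.5,-43,0,0,0,0],[-17.5,-43,0,0,0,0],[-17.5,-43,0,0,0,0],[-17.5,-43,0,0,0,0],[-17.5,-43,0,0,0,0],[-17.5,-43,0,0,0,0],[-17.5,-43,0,0,0,0],[-17.5,-43,0,0,0,0],[-17.5,-43,0,0,0,0],[-17.5,-43,0,0,0,0],[-17.5,-43,0,0,0,0],[-17.5,-43,0,0,0,0],[0,0,0,0,0,0],[0,0,0,0,0,0]], jaw=-1)

```text
time: 2.0
tool_pos: [0.4637, -0.0708, 0.226]
orientation: [0.059, -3.139, -0.002]
ft_force: [-1.1, 0.5, -0.3]
grip_width: 0.0005
gripper_force: 0.0
```

step_arm(increments=[[0,0,27,0,0,0],[0,0,27,0,0,0],[0,0,25,0,0,0],[0,0,0,0,0,0],[-8,0,0,0,0,0],[-8,0,0,0,0,0],[-8,0,0,0,0,0],[-8,0,0,0,0,0],[-8,0,0,0,0,0],[-8,0,0,0,0,0],[-8,0,0,0,0,0],[-8,0,0,0,0,0],[-4,0,0,0,0,0],[-4,0,0,0,0,0],[0,0,0,0,0,0]])

```text
time: 3.5
tool_pos: [0.5365, -0.0673, 0.1475]
orientation: [-0.063, 3.141, 0.0]
ft_force: [-0.0, 0.5, -0.5]
grip_width: 0.0001
gripper_force: 0.0
```

step_arm(increments=[[-2,0,0,0,0,0],[-2,0,0,0,0,0],[0,0,0,0,0,0]])

```text
time: 3.8
tool_pos: [0.5386, -0.0672, 0.1475]
orientation: [0.063, -3.137, -0.0]
ft_force: [-5.6, -1.6, 1.5]
grip_width: 0.0002
gripper_force: 3.0
```

```bash
python3 - <<'E'
from h import *
im,d,W=cloud("scene"); cv2.imwrite("pics/s1.png",cv2.resize(im[120:280,150:330,::-1],None,fx=3,fy=3)); print(env.state()["ft_force"],env.state()["tool_pos"])
E
```

```text
[-5.68990998 -0.569552    2.20919157] [ 0.53853876 -0.06717519  0.14746704]
```

View pics/s1.png

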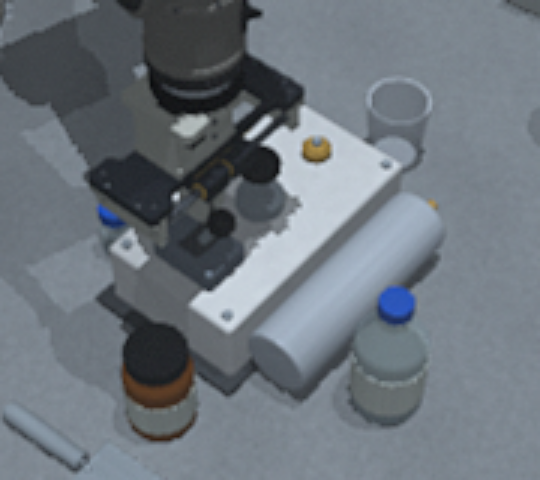

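The ball, at crop (222,222), now leans towards the cylinder and 5.6 N builds up, so the lever is near its stop. I'll push slightly more to confirm, then back off and go up.

step_arm(increments=[[-2,0,0,0,0,0],[-1,0,0,0,0,0],[0,0,0,0,0,0]])

```text
time: 4.15
tool_pos: [0.539, -0.0672, 0.1473]
orientation: [0.063, -3.132, -0.001]
ft_force: [-16.2, -1.7, 7.5]
grip_width: 0.0005
gripper_force: 7.7
```

step_arm(increments=[[10,0,0,0,0,0],[16,0,0,0,0,0],[0,0,-25,0,0,0],[0,0,-25,0,0,0],[-4.5,27.5,0,0,0,0],[-5,27.5,0,0,0,0],[-5,27.5,0,0,0,0],[0,0,0,0,0,0],[0,0,0,0,0,0]])

```text
time: 5.05
tool_pos: [0.5285, 0.0152, 0.198]
orientation: [-0.065, 3.14, -0.0]
ft_force: [-0.3, 0.2, 0.2]
grip_width: 0.0002
gripper_force: 0.0
```

```bash
python3 - <<'E'
from h import *
s=env.state(); print(s["tool_pos"],s["ft_force"],tool(np.array([.529,.0158,.155])-s["tool_pos"]))
im,d,W=cloud("scene"); cv2.imwrite("pics/s2.png",cv2.resize(im[120:280,150:330,::-1],None,fx=3,fy=3))
z=W[...,2]; dark=(im.max(-1)<70)&(z>.135)&(z<.18)&(abs(W[...,0]-.56)<.03)&(abs(W[...,1]+.068)<.025)
print(dark.sum(),W[dark].mean(0))
E
```

```text
[0.52846079 0.0151944  0.19796238] [-0.30922494  0.22287054  0.20497602] [-0.5122838   0.59357315 42.96288051]
70 [ 0.56583635 -0.07371101  0.16158987]
```

View pics/s2.png

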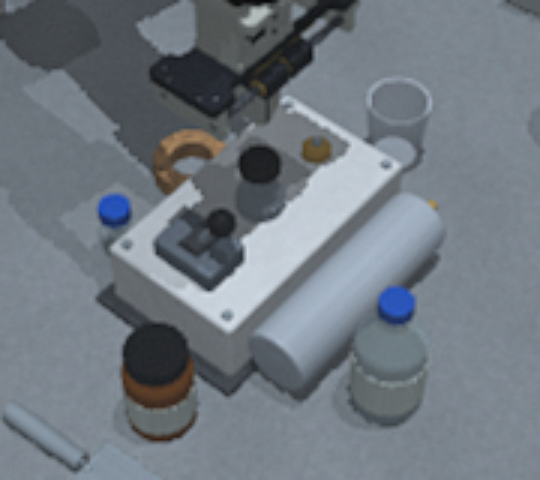

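Vent is closed, with the ball at x≈0.565. First stroke.

step_arm(increments=[[0,0,25,0,0,0],[0,0,23,0,0,0],[0,0,8,0,0,0],[0,0,8,0,0,0],[0,0,8,0,0,0],[0,0,6,0,0,0],[0,0,2,0,0,0],[0,0,0,0,0,0]])

```text
time: 5.9
tool_pos: [0.528, 0.0138, 0.1202]
orientation: [-0.061, 3.14, -0.001]
ft_force: [-7.1, -0.5, 18.2]
grip_width: 0.0005
gripper_force: 9.1
```

step_arm(increments=[[0,0,2,0,0,0],[0,0,0,0,0,0]])

```text
time: 6.1
tool_pos: [0.5281, 0.0138, 0.12]
orientation: [-0.061, 3.139, -0.001]
ft_force: [-13.3, 0.1, 32.8]
grip_width: 0.0005
gripper_force: 16.3
```

step_arm(increments=[[0,0,-18,0,0,0],[0,0,-18,0,0,0],[0,0,0,0,0,0],[0,0,0,0,0,0],[0,0,0,0,0,0]])

```text
time: 6.6
tool_pos: [0.5277, 0.0146, 0.1508]
orientation: [0.062, -3.139, -0.0]
ft_force: [-0.3, 0.4, 0.0]
grip_width: 0.0004
gripper_force: 0.0
```

```bash
cat > pin.py <<'E'
from h import *
im,d,W=cloud("scene")
z=W[...,2]
# pump axis point of pin, project at heights; top of the pin = highest non-knob cloud near the axis
m=(np.hypot(W[...,0]-.5258,W[...,1]-.1005)<.02)&(z>.085)&(z<.16)
print("pin max z",np.sort(z[m])[-8:].round(4),m.sum())
k=(np.hypot(W[...,0]-.529,W[...,1]-.0158)<.025)&(z>.1)&(z<.165)&(im.max(-1)<80)
print("knob",np.percentile(z[k],[50,95]),k.sum(), env.state()["tool_pos"],env.state()["ft_force"])
import sys; cv2.imwrite(f"pics/{sys.argv[1]}.png",cv2.resize(im[120:280,150:330,::-1],None,fx=3,fy=3))
E
python3 pin.py p1
```

```text
pin max z [0.1149 0.1155 0.1171 0.1176 0.1179 0.1183 0.1192 0.1193] 88
knob [0.14403812 0.15399506] 128 [0.52769026 0.01466901 0.15071682] [ 0.09404511 -0.11056763 -0.26403372]
```

View pics/p1.png

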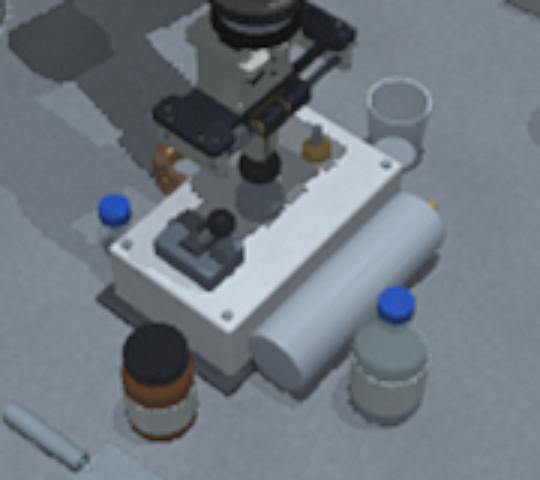

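The stroke works: it hit the hard stop at z 0.120 and the pin rose to about 0.117, visible at crop (317,133). Next, two more strokes.

step_arm(increments=[[0,0,9,0,0,0],[0,0,9,0,0,0],[0,0,9,0,0,0],[0,0,9,0,0,0],[0,0,0,0,0,0],[0,0,-18,0,0,0],[0,0,-18,0,0,0],[0,0,0,0,0,0],[0,0,0,0,0,0],[0,0,0,0,0,0],[0,0,9,0,0,0],[0,0,9,0,0,0],[0,0,9,0,0,0],[0,0,9,0,0,0],[0,0,0,0,0,0],[0,0,-18,0,0,0],[0,0,-18,0,0,0],[0,0,0,0,0,0],[0,0,0,0,0,0],[0,0,0,0,0,0]])

```text
time: 8.65
tool_pos: [0.5274, 0.015, 0.15]
orientation: [0.063, -3.138, -0.001]
ft_force: [-0.3, -0.4, -1.0]
grip_width: 0.0006
gripper_force: 0.0
```

```bash
python3 pin.py p2
```

```text
pin max z [0.1291 0.1297 0.1302 0.1305 0.1321 0.1323 0.1328 0.1328] 100
knob [0.14365174 0.15397657] 129 [0.5274867  0.01497056 0.15013774] [ 0.23173626  1.17836741 -0.77192345]
```

step_arm(increments=[[0,0,9,0,0,0],[0,0,9,0,0,0],[0,0,9,0,0,0],[0,0,9,0,0,0],[0,0,0,0,0,0],[0,0,0,0,0,0]])

```text
time: 9.3
tool_pos: [0.5289, 0.0148, 0.1199]
orientation: [-0.063, 3.137, -0.001]
ft_force: [-11.9, 0.6, 41.2]
grip_width: 0.0001
gripper_force: 20.3
```

step_arm(increments=[[0,0,-18,0,0,0],[0,0,-18,0,0,0],[0,0,0,0,0,0],[0,0,0,0,0,0],[0,0,0,0,0,0],[0,0,9,0,0,0],[0,0,9,0,0,0],[0,0,9,0,0,0],[0,0,9,0,0,0],[0,0,0,0,0,0],[0,0,0,0,0,0],[0,0,-18,0,0,0],[0,0,-18,0,0,0],[0,0,0,0,0,0],[0,0,0,0,0,0],[0,0,0,0,0,0]])

```text
time: 10.9
tool_pos: [0.5274, 0.015, 0.15]
orientation: [0.063, -3.138, -0.001]
ft_force: [0.5, 0.6, -0.7]
grip_width: 0.0001
gripper_force: 0.0
```

```bash
python3 pin.py p3
```

```text
pin max z [0.1362 0.1364 0.1369 0.1378 0.1381 0.1394 0.1395 0.1412] 101
knob [0.1444707  0.15471881] 128 [0.52751886 0.01499197 0.15016078] [ 0.22828871  0.39585369 -0.64797342]
```

View pics/p3.png

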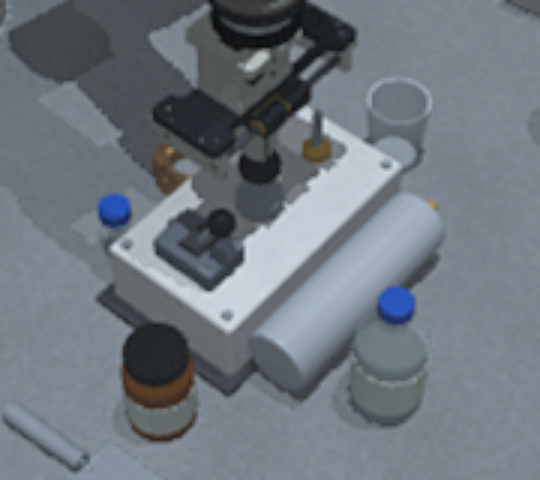

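The pin, top at crop (317,110), reads about 0.138, which is fully out. Extra strokes are harmless, so I'll do two more for margin and then withdraw upward.

step_arm(increments=[[0,0,9,0,0,0],[0,0,9,0,0,0],[0,0,9,0,0,0],[0,0,9,0,0,0],[0,0,0,0,0,0],[0,0,-18,0,0,0],[0,0,-18,0,0,0],[0,0,0,0,0,0],[0,0,0,0,0,0],[0,0,0,0,0,0],[0,0,9,0,0,0],[0,0,9,0,0,0],[0,0,9,0,0,0],[0,0,9,0,0,0],[0,0,0,0,0,0],[0,0,-18,0,0,0],[0,0,-18,0,0,0],[0,0,0,0,0,0],[0,0,0,0,0,0],[0,0,0,0,0,0]])

```text
time: 12.95
tool_pos: [0.5274, 0.015, 0.15]
orientation: [0.063, -3.138, -0.001]
ft_force: [-1.6, 0.4, 0.1]
grip_width: 0.0003
gripper_force: 0.0
```

step_arm(increments=[[0,0,-30,0,0,0],[0,0,-40,0,0,0],[0,0,-40,0,0,0],[30,0,0,0,0,0],[40,0,0,0,0,0],[40,0,0,0,0,0],[0,0,0,0,0,0],[0,0,0,0,0,0],[0,0,0,0,0,0]])

```text
time: 13.85
tool_pos: [0.4192, 0.0104, 0.2614]
orientation: [-0.063, 3.141, 0.0]
ft_force: [0.2, 0.1, 0.1]
grip_width: 0.0006
gripper_force: 0.0
```

```bash
python3 pin.py p4
```

```text
pin max z [0.1363 0.1375 0.1392 0.1395 0.1398 0.1403 0.1412 0.1424] 101
knob [0.14460862 0.14869454] 141 [0.41931861 0.01041224 0.26133501] [ 0.45339327 -0.0728791   1.36747969]
```

View pics/p4.png

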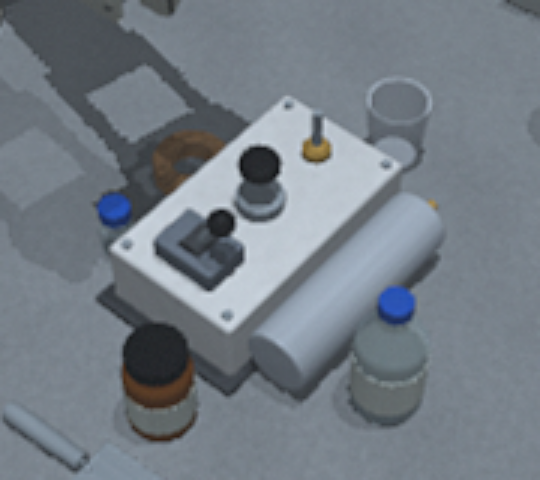

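The pin, top at crop (317,115), is unchanged by the extra strokes, so it is fully out. The knob at (260,163) is up, the ball at (221,222) is still closed, and the arm is clear.

```bash
python3 -c "
from workcell import env
print(env.finish_job())"
```

```text
the job is handed in; nothing more can be done
None
```

The job is handed in at about 14 s: the vent was closed first, then seven full plunger strokes brought the pin fully out (tip about 138 mm), and the arm finished clear with the plunger up, the vent still closed, and the surrounding glassware in view looking undisturbed.

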